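# Half draught at the bench sweep-up port

### The arm

A 7-joint arm with a two-finger parallel gripper is mounted at the origin on the work surface. World frame = base frame: x ahead of the robot, y to its left, z up, the work surface at z = 0. Lengths are in mm, angles in rad, forces in N, time in s.
With the tool pointing down it reaches from about 425 to 950 mm from the base axis. Payload 16.7 kg.
Tool frame: the origin (TCP) lies midway between the tips of the shut fingers; the grasp point (between the pads) lies 19 mm behind it; y points along the fingers, z is the direction in which the jaws open and shut, and the axes are right-handed (so a half turn about y gives the same grasp; the last joint's range is limited). The gripper opens to 94 mm and grips with 3 to 60 N. Pads are 16 mm wide; open, the fingers measure 119 mm over their backs; the gripper's body (75 mm by 177 mm) begins 78 mm behind the grasp point.
Start: joints at [-1.446, 0.426, 0.074, 1.606, -0.034, 1.111, -0.067], TCP at [183.168, 649.632, 179.767] pointing down, gripper open.
Joint ranges: [-2.85, 2.85], [-0.5, 2.14], [-1.23, 1.37], [0.21, 2.46], [-1.02, 4.16], [0.16, 2.05], [-2.73, 2.73]. Speed limits (rad/s): [1.89, 1.89, 2.39, 2.39, 3.01, 3.01, 3.01].

### API

Orientations are given as a rotation vector (axis times angle).
In Python, from bench import arm gives the robot as it stands. Calls block until the motion is done:
- arm.move_to(position, orientation): joint-space move of the TCP to a pose.
- arm.servo_line(position, rot=None, rate=150, contact_N=None): straight line of the TCP; rot=None keeps the orientation; rate is the mean speed in mm/s. With contact_N (N) it stops when the force on the tool has changed by that much, and returns True; else False.
- arm.goto_joints(angles): joint-space move.
- arm.open() and arm.close_gripper(squeeze=None): open the fingers fully, or close them until they stop; squeeze is the grip in N (None keeps the last).
- arm.pause(seconds).
- arm.ik(position, orientation): joint angles nearest the present ones, or None.
- arm.get_state(): the state.
- arm.capture(name): name is "scene" or "side" or "wrist"; returns the picture (384x512x3 uint8, red, green, blue); there is no depth.
- arm.calibration(name): a dict with "fx", "fy", "cx", "cy" (pixels), "extrinsics" (4x4, takes a point from camera to world coordinates); the wrist camera has in their place "mount" (4x4, takes a point from camera to tool coordinates, whose origin is the TCP and whose axes are the tool frame's). Camera axes: x right, y up, looking along -z (the intrinsics and any distortion apply to the point x, -y, -z); pixel columns grow to the right and rows downward; lengths in mm; the calibration is good to about 2 mm. A picture is of the moment at which its call begins: read the wrist's pose just before it. calibration takes no time and is no camera call.
A pose or a line that the arm cannot do raises arm.Unreachable and nothing moves.
- arm.finish_job(): hands the job in, once; it reports no verdict.
Trained networks look in the newest picture that a camera, given by its name, has taken for a name from the list of things; names that differ only in an ending like _2 or _b are one class to them, and where a whole thing is asked for, a point or a joint stands for the part that bears it (a point fixed in the world has none). Each returns a list of dicts, best first, with "score" (0 to 1); they miss things now and then, are a little off and sometimes report something else, mostly with a low value. They report only what shows in the picture. A call takes as long as a camera call. They do not tell look-alikes from the thing itself.
- arm.boxes_of(target, camera): "centre" ([column, row] in pixels, amid what is visible of it).
The state is a dict: "t": time; "qpos": joint angles; "joint_vel": joint speeds; "effort": joint torques, N m; "ee_pos": TCP position; "tcp_rot": TCP orientation; "ft_force": force on the tool from outside, world axes, zero at the start; "wrist_torque": the same for the moment, N m; "finger_gap": finger opening in mm.
Only numpy, scipy, OpenCV 4.12 (cv2) and the standard library are available. Lean on these libraries where they do the work, as an engineer would, in place of code of your own. Each camera call takes 0.05 s, during which the arm holds its last target.

### The job

Start the dust extractor while the sweep-up port is still shut: push the air-switch plunger fully down and let it come back up. Then slide the port's sprung gate half open, so that its edge crosses the middle of the round opening, and finish while still holding it there against its spring, so that I can brush the bench down. Never let the gate past three-quarters open, or small parts go down the pipe, and leave the loose things on the bench where they lie.

Things in the scene. Friction and masses are not known exactly. Their poses are not given: they have to be found in the camera images.
- port: Sweep-up port fixed on the bench: dark cast plate 10 mm thick, x -60 to +150, y -84 to +84 mm, with a round 80 mm opening, black inside. Origin: centre of the opening, at bench level. The gate opens along its +x. Dark guide rails (tops 20 mm up, 99 mm apart inside) along x, each with a white half mark across it at x = 0; outside them spring tubes, 24 mm high. Place and yaw vary.
- gate (a joint): Travel of the gate in m along the port's x axis: 0 shut (the spring keeps it there), 0.042 half, 0.084 wide open. The gate is a bright steel plate 98 x 96 mm, top 14.5 mm above the bench, between the rails. Two springs pull it shut: about 3 N at 0, 10 N at half, 17 N wide open; let go, it shuts by itself.
- knob (a point): Centre of the top face of the gate's upright round black knob, 56.5 mm above the bench. The knob is 42 mm tall from the gate plate up, 23 to 26 mm in diameter, on the gate's centre line 36 mm from the port's origin along +x when shut; it moves with the gate. It may be pinched from above or pushed on its side.
- gate_edge (a point): Middle of the gate's leading edge, top face: 42 mm behind the port's origin (x = -42 mm) when shut, level with the middle of the round opening at half travel.
- switch: Air switch that starts the extractor: a wooden block 90 x 90 x 22 mm fixed on the bench with a round grey housing on it (50 mm diameter, top 48 mm above the bench) and the plunger in its middle. Origin: underside centre; z up. Its place and yaw change each time, and it may stand left or right of the port.
- plunger (a joint): Stroke of the plunger in m: 0 up, 0.012 fully down. It springs back; about 2 N at the top, 6 N at the bottom.
- plunger_top (a point): Centre of the plunger's flat black cap (34 mm diameter, 8 mm thick), 69 mm above the bench when up; it is pushed straight down.
- clamp_low: Purple spring clamp lying flat, 160 x 85 x 24 mm, beside the port; origin at its middle, underside.
- clamp_high: Second, equal purple spring clamp, lying crossed on top of the first, 24 to 48 mm above the bench; origin at its middle, underside.
- jar: Small glass jar with a steel screw lid and dowel pins in it, 60 mm diameter, 75 mm high, near the air switch; origin underside centre.
- roller: White plastic glue roller (36 mm diameter, 50 mm long) with wooden handle, 170 mm long in all; origin under the roller, handle towards its -x.
- brush: Bench brush, 250 mm long, 44 mm wide, 65 mm high at most, wooden handle towards its -x; origin under the middle of the bristles.
- glue: White glue bottle, 54 mm diameter, 120 mm high, standing between port and air switch; origin underside centre.
Mind the look-alikes: they are no part of the job. What is shaped like the clamp_high but green or turquoise is not meant.

How it is judged (in metres and radians):
On the way, in this order (a step that is already met when the one before it is completed fails the run):
1. the plunger is pushed fully down (at least 10.5 of its 12 mm) while the gate is shut (less than 4 mm open) (value of joint plunger above 0.0105 m and value of joint gate below 0.004 m), for 0.1 s.
2. the plunger is back up and the robot holds the gate at half travel, 42 mm, within 6 mm, for half a second (value of joint gate between 0.036 and 0.048 m and contact force between any of the fingers, the arm and gate above 4 N and value of joint plunger below 0.002 m), for 0.5 s.
At the end, for the whole second after the job is handed in: The gate stands still at half travel, 42 mm open within 6 mm, held there by the robot alone (it presses on the gate with more than 4 N, no loose thing touches the gate), and the plunger is back up within 2 mm (all of step 2 and velocity of joint gate between -0.01 and 0.01 m/s and contact force between gate and clamp_low below 0.3 N and contact force between gate and clamp_high below 0.3 N and contact force between gate and jar below 0.3 N and contact force between gate and roller below 0.3 N and contact force between gate and brush below 0.3 N and contact force between gate and glue below 0.3 N); the arm keeps its last pose, push and grip.
It fails at once if the gate is more than three-quarters open (63 mm) (value of joint gate above 0.063 m).
It fails at once if one of the loose things on the bench (clamps, jar, roller, brush, glue bottle) is moved by more than 25 mm (distance of any of clamp_low, clamp_high, jar, roller, brush, glue from where it was at the start of the episode above 0.025 m).
It also fails if it takes over 51 s, if anything falls off the work surface, if the arm or the gripper's body presses on something with over 40 N, if the wrist force passes 120 N, or if a joint passes its speed limit or range.

## Working session

There is one attempt and no reset: what is moved stays moved. The work goes in short steps, each a Python script; the robot and the scene stay as the last script left them, time stands still between calls to the robot, and variables do not carry over. Pictures are saved under pics/ and viewed, and the job is handed in when it is done.

```bash
ls; mkdir -p pics
python3 - <<'E'
from bench import arm
import cv2
print(arm.get_state())
for n in ("scene","side","wrist"):
    im=arm.capture(n); cv2.imwrite(f"pics/{n}0.png",cv2.cvtColor(im,cv2.COLOR_RGB2BGR))
    print(n,arm.calibration(n))
    for t in ("port","switch","knob","plunger_top","gate_edge","glue","jar","clamp_high","brush","roller"):
        print(t,[(([round(float(v)) for v in d["centre"]]),round(d["score"],2)) for d in arm.boxes_of(t,n)])
print(arm.get_state()["t"])
E
```

```text
pics
{'t': 0.0, 'qpos': array([-1.44551458,  0.42670478,  0.07386185,  1.606603  , -0.03408223,
        1.11077613, -0.06708913]), 'joint_vel': array([ 0.00149685, -0.00068256,  0.00067095,  0.00110994,  0.00109105,
       -0.00088639,  0.00125897]), 'effort': array([ 2.85734997e-03, -9.35818076e+01,  3.66851293e+00, -4.54199409e+01,
       -4.85970872e-02,  2.03199300e-02,  1.33978829e-04]), 'ee_pos': array([183.07224997, 649.22299963, 179.09588655]), 'tcp_rot': array([-1.56124341,  0.2157915 , -0.21569776]), 'ft_force': array([ 0.04687825, -0.4362416 ,  0.13740421]), 'wrist_torque': array([-0.02172706,  0.02878524,  0.01730226]), 'finger_gap': 94.4736114946489}
scene {'fx': 356.1446245014109, 'fy': 356.1446245014109, 'cx': 254.00785023544515, 'cy': 189.11310288933723, 'extrinsics': array([[ 2.46800309e-02, -6.50864743e-01,  7.58792450e-01,
         1.29358512e+03],
       [ 9.99685397e-01,  1.94638024e-02, -1.58198249e-02,
         5.77740260e+01],
       [-4.47242002e-03,  7.58944166e-01,  6.51140346e-01,
         6.78958369e+02],
       [ 0.00000000e+00,  0.00000000e+00,  0.00000
[... 1131 characters left out ...]
 ([246, 170], 0.77), ([338, 288], 0.17)]
brush [([337, 289], 0.7)]
roller [([276, 266], 0.72), ([371, 184], 0.7)]
wrist {'fx': 339.96068456265243, 'fy': 339.96068456265243, 'cx': 251.50323213967408, 'cy': 190.93838862722072, 'mount': array([[-8.04414637e-04, -9.71072585e-01, -2.38783140e-01,
        -6.84235652e+01],
       [ 1.02645605e-03,  2.38782290e-01, -9.71072584e-01,
        -2.05681494e+02],
       [ 9.99999150e-01, -1.02624540e-03,  8.04683357e-04,
         9.07692994e-01],
       [ 0.00000000e+00,  0.00000000e+00,  0.00000000e+00,
         1.00000000e+00]])}
port []
switch []
knob []
plunger_top []
gate_edge []
glue []
jar []
clamp_high [([190, 358], 0.58)]
brush []
roller []
1.65
```

View pics/scene0.png

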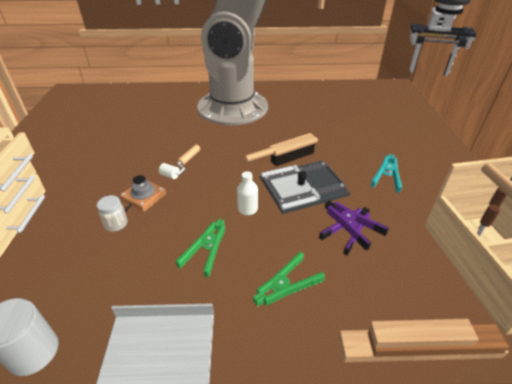

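View pics/side0.png

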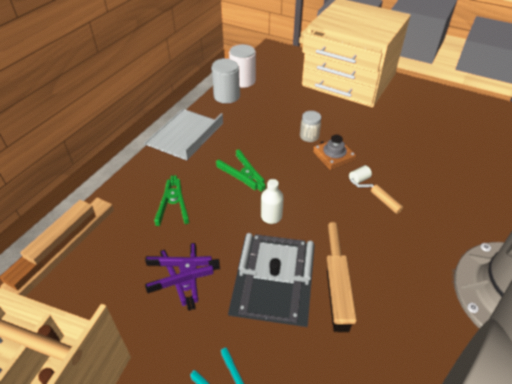

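View pics/wrist0.png

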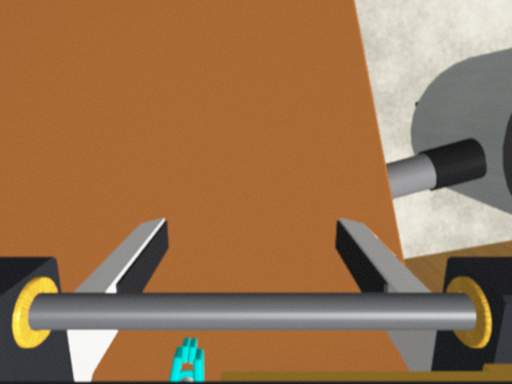

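The scene camera shows the port at about (305,186) with the knob at (300,177), the air switch at (143,188), and the purple clamps at (352,222). Green and teal clamps are look-alikes. I'll zoom in for accurate pixels.

Run:
```python
import cv2,numpy as np
a=cv2.imread("pics/scene0.png");b=cv2.imread("pics/side0.png")
def c(im,x,y,w,h,s): return cv2.resize(im[y:y+h,x:x+w],None,fx=s,fy=s,interpolation=cv2.INTER_CUBIC)
cv2.imwrite("pics/c1.png",np.vstack([c(a,255,155,100,60,6)]))
cv2.imwrite("pics/c2.png",c(a,90,160,75,75,8))
cv2.imwrite("pics/c3.png",c(b,225,225,100,105,5))
cv2.imwrite("pics/c4.png",c(b,295,105,70,70,8))
```

```text
(no output)
```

View pics/c1.png

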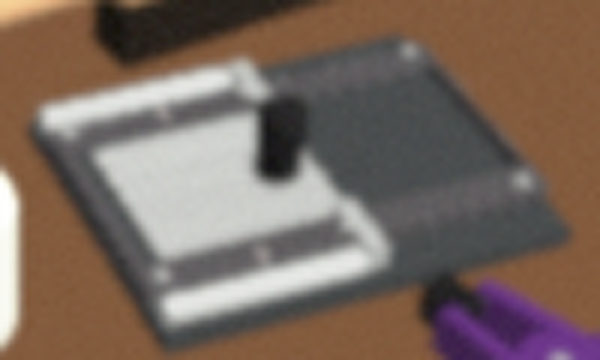

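View pics/c2.png

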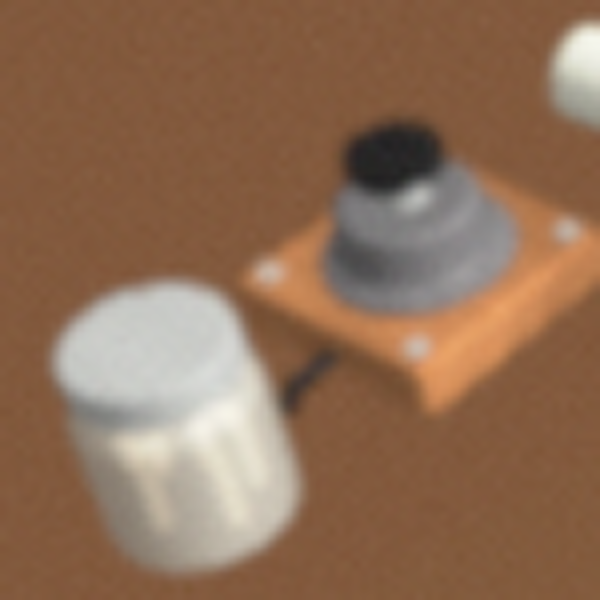

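View pics/c3.png

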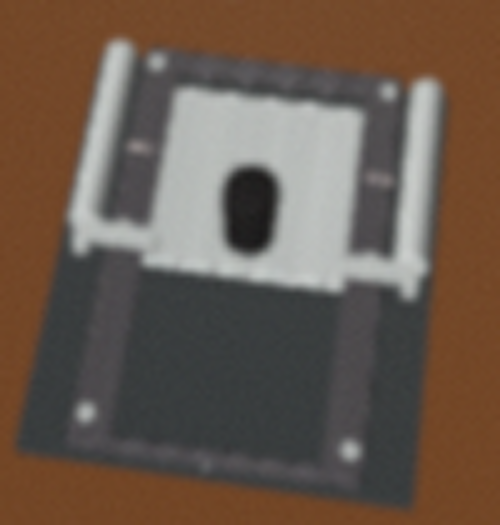

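View pics/c4.png

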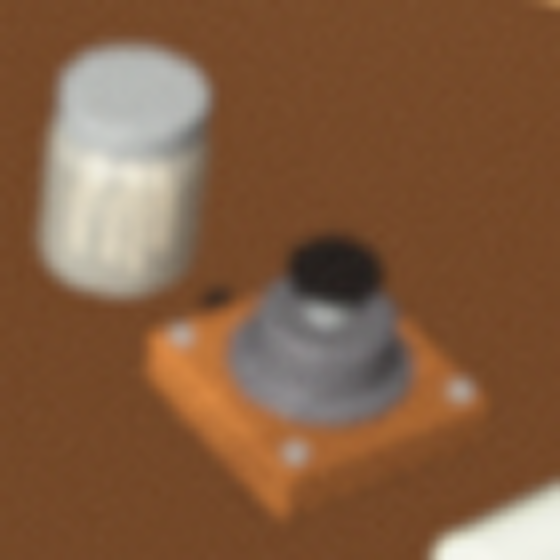

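```bash
cat > h.py <<'E'
import numpy as np,cv2
from scipy.optimize import least_squares
from scipy.spatial.transform import Rotation as R
from bench import arm
def proj(cam,P,E=None):
    c=arm.calibration(cam); E=c["extrinsics"] if E is None else E
    p=(np.asarray(P,float)-E[:3,3])@E[:3,:3]
    return np.stack([c["cx"]+c["fx"]*p[:,0]/-p[:,2],c["cy"]+c["fy"]*(-p[:,1])/-p[:,2]],1)
def wristE(pos,rot):
    T=np.eye(4);T[:3,:3]=R.from_rotvec(rot).as_matrix();T[:3,3]=pos
    return T@arm.calibration("wrist")["mount"]
def ray(cam,uv,z,E=None):
    c=arm.calibration(cam); E=c["extrinsics"] if E is None else E
    d=E[:3,:3]@np.array([(uv[0]-c["cx"])/c["fx"],-(uv[1]-c["cy"])/c["fy"],-1])
    return E[:3,3]+d*(z-E[2,3])/d[2]
def unc(u,s,o): return (np.array(u)+.5)/s-.5+np.array(o)
E
python3 - <<'E'
from h import *
S=lambda u:unc(u,6,(255,155)); D=lambda u:unc(u,5,(225,225))
obs=[("scene",(150,84,10),S((412,38))),("scene",(150,-84,10),S((568,232))),("scene",(-60,84,10),S((38,125))),("scene",(0,0,20),S((214,183))),("scene",(36,0,56.5),S((288,106))),
("side",(150,84,10),D((412,505))),("side",(150,-84,10),D((15,450))),("side",(0,0,20),D((259,163))),("side",(36,0,56.5),D((251,186)))]
def f(p,full=False):
    r=[]
    c,s=np.cos(p[2]),np.sin(p[2])
    for cam,P,uv in obs:
        W=[[p[0]+c*P[0]-s*P[1],p[1]+s*P[0]+c*P[1],P[2]]]
        r+=list(proj(cam,W)[0]-uv)
    return np.array(r)
for sub in (obs,):
    s=least_squares(f,[600,150,1.6],x_scale=[10,10,.1],loss="soft_l1"); print(s.x,np.degrees(s.x[2])); print(f(s.x).reshape(-1,2).round(1))
np.save("port.npy",s.x)
a=ray("scene",unc((397,148),8,(90,160)),69); b=ray("side",unc((336,258),8,(295,105)),69); print("plunger",a,b)
p=s.x; c,sn=np.cos(p[2]),np.sin(p[2])
print("knob",p[0]+36*c,p[1]+36*sn)
for n,z,u,v in (("glue",60,(245,196),(273,205)),("jar",37,(111,211),(310,127)),("roller",18,(168,171),(360,175)),("clh",36,(352,222),(184,268)),("glueTop",120,(247,174),(272,182))):
    print(n,ray("scene",u,z).round(),ray("side",v,z).round())
st=arm.get_state(); print(R.from_rotvec(st["tcp_rot"]).as_matrix().round(2))
E
```

```text
[511.94926996 177.5139241    1.90246356] 109.00313290081435
[[-1.6  0.1]
 [ 1.1  0.5]
 [-1.   0.2]
 [-0.3  0.2]
 [-0.3  0.3]
 [ 0.2  0.6]
 [-0.3 -0.5]
 [ 0.   1.4]
 [ 0.1  0.4]]
plunger [ 526.98972453 -240.18949832   69.        ] [ 534.97008212 -247.0373509    69.        ]
knob 500.22695519751755 211.55195190236915
glue [599.  49.  60.] [579.  65.  60.]
jar [ 621. -299.   37.] [ 633. -293.   37.]
roller [ 431. -185.   18.] [ 435. -184.   18.]
clh [678. 315.  36.] [676. 308.  36.]
glueTop [583.  55. 120.] [591.  50. 120.]
[[ 0.96 -0.    0.27]
 [-0.27 -0.    0.96]
 [-0.   -1.   -0.  ]]
```

Candidates for the plunger cap are the black cap on the wooden block at scene (139,178) / side (337,137), and the gate knob at scene (303,172), which is also black and round. I choose the cap on the wooden block with the grey housing, since it matches the description and both views agree to about 10 mm. For the gate I take the only knob on bright steel between rails. I'll close the gripper and go above the plunger for a close check.

```bash
cat >> h.py <<'E'
def down(deg):
    z=np.array([np.cos(np.radians(deg)),np.sin(np.radians(deg)),0]); y=np.array([0,0,-1.])
    return R.from_matrix(np.stack([np.cross(y,z),y,z],1)).as_rotvec()
E
python3 - <<'E'
from h import *
q0=arm.get_state()["qpos"]
for d in (30,66,90,109,-60,-90,150): print(d,[None if q is None else (np.round(q,2)) for q in (arm.ik([531,-243,200],down(d)),arm.ik([531,-243,57],down(d)),arm.ik([500,211,20],down(d)))])
E
```

```text
30 [array([-0.52,  0.45,  1.13,  1.83, -0.45,  1.14,  1.29]), array([-0.21,  0.51,  0.69,  1.95, -0.43,  0.83,  1.24]), array([-0.88,  0.45,  0.45,  2.05, -0.3 ,  0.7 ,  0.29])]
66 [array([-0.23,  0.31,  0.69,  1.82, -0.22,  1.09,  1.68]), array([-0.13,  0.48,  0.59,  1.95, -0.36,  0.82,  1.8 ]), array([-0.8 ,  0.44,  0.35,  2.05, -0.23,  0.69,  0.85])]
90 [array([-0.58,  0.54,  1.26,  1.84, -0.56,  1.19,  2.44]), array([-0.33,  0.57,  0.87,  1.96, -0.57,  0.88,  2.42]), array([-0.74,  0.43,  0.28,  2.05, -0.18,  0.69,  1.22])]
109 [array([-0.51,  0.45,  1.12,  1.83, -0.44,  1.14,  2.66]), array([ 0.56,  0.43, -0.3 ,  1.91,  0.17,  0.83,  2.07]), array([-0.67,  0.42,  0.19,  2.04, -0.12,  0.69,  1.5 ])]
-60 [array([-0.48,  0.42,  1.06,  1.83, -0.4 ,  1.13, -0.33]), array([-0.32,  0.57,  0.86,  1.96, -0.56,  0.87, -0.21]), array([-0.99,  0.48,  0.59,  2.06, -0.41,  0.71, -1.18])]
-90 [array([-0.54,  0.48,  1.18,  1.84, -0.49,  1.15, -0.77]), array([-0.35,  0.59,  0.9 ,  1.96, -0.6 ,  0.89, -0.7 ]), array([-1.06,  0.51,  0.7 ,  2.06, -0.49,  0.73, -1.63])]
150 [array([ 1.11,  0.43, -1.02,  1.75,  0.39,  1.19,  2.59]), array([-0.5 ,  0.79,  1.21,  1.96, -0.88,  1.04, -2.54]), array([-0.55,  0.42,  0.04,  2.04, -0.02,  0.69,  2.12])]
```

Run:
```python
from h import *
arm.close_gripper(10)
arm.move_to([531,-243,200],down(66))
arm.pause(0.2)
st=arm.get_state(); im=arm.capture("wrist"); np.save("w1.npy",np.r_[st["ee_pos"],st["tcp_rot"]])
print(st["t"],st["ee_pos"],st["finger_gap"])
cv2.imwrite("pics/w1.png",cv2.cvtColor(im,cv2.COLOR_RGB2BGR))
E=wristE(st["ee_pos"],st["tcp_rot"])
for d in arm.boxes_of("plunger_top","wrist"): print(d, ray("wrist",d["centre"],69,E))
print(proj("wrist",[[531,-243,69]],E))
```

```text
6.6083 [ 531.15547773 -242.68956476  199.97314092] 0.5613947169657286
{'centre': [255.8, 175.9], 'score': 0.58} [ 531.95377185 -237.53988515   69.        ]
[[250.47023389 177.20418564]]
```

View pics/w1.png

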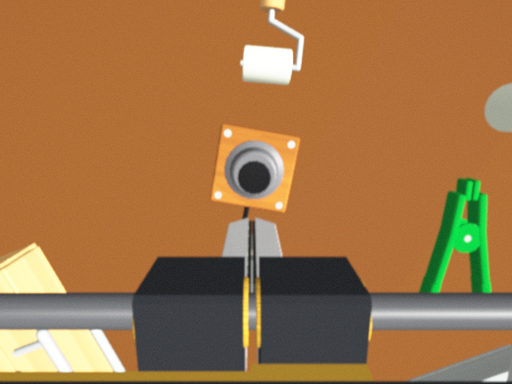

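The wrist view shows the cap at (254,177) on the wooden block, with the housing around it, about (531,-240). Pressing it now.

Run:
```python
from h import *
arm.servo_line([531,-240,80],rate=120)
h=arm.servo_line([531,-240,50],rate=20,contact_N=14)
st=arm.get_state(); print(h,st["t"],st["ee_pos"],st["ft_force"])
arm.pause(0.3)
st=arm.get_state(); print(st["t"],st["ee_pos"],st["ft_force"])
im=arm.capture("scene"); cv2.imwrite("pics/s2.png",cv2.resize(cv2.cvtColor(im,cv2.COLOR_RGB2BGR)[140:220,90:190],None,fx=6,fy=6,interpolation=cv2.INTER_CUBIC))
```

```text
False 9.5083 [ 531.06979805 -240.02265326   50.0999148 ] [ 0.14237679 -0.33072837 -0.03378705]
9.8083 [ 531.01135462 -239.96949783   50.01691645] [-0.65721852  0.31183158 -0.20452726]
```

View pics/s2.png

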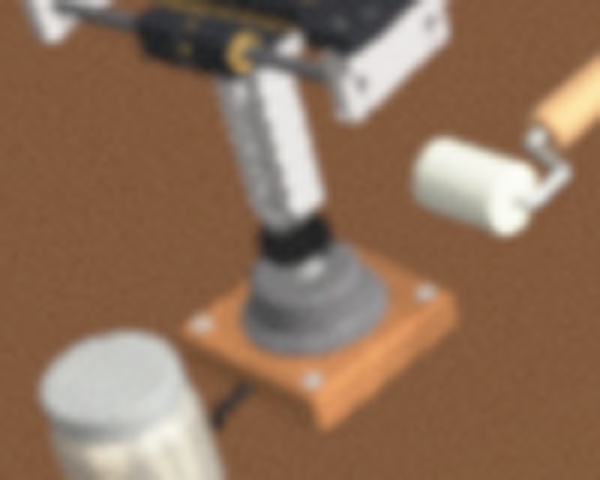

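Run:
```python
from h import *
st=arm.get_state()
for cam in("scene","side"): print(cam,proj(cam,[st["ee_pos"],[531,-240,69],[531,-240,57]]))
print(R.from_rotvec(st["tcp_rot"]).as_matrix().round(2))
im=arm.capture("side"); cv2.imwrite("pics/s3.png",cv2.resize(cv2.cvtColor(im,cv2.COLOR_RGB2BGR)[80:180,270:400],None,fx=6,fy=6,interpolation=cv2.INTER_CUBIC))
```

```text
scene [[140.40043355 184.32371758]
 [138.93383575 178.98380701]
 [139.87188009 182.37804733]]
side [[336.08420653 143.81781335]
 [336.98383689 138.61328147]
 [336.41009683 141.92260263]]
[[ 0.91  0.    0.41]
 [-0.41 -0.    0.91]
 [ 0.   -1.    0.  ]]
```

View pics/s3.png

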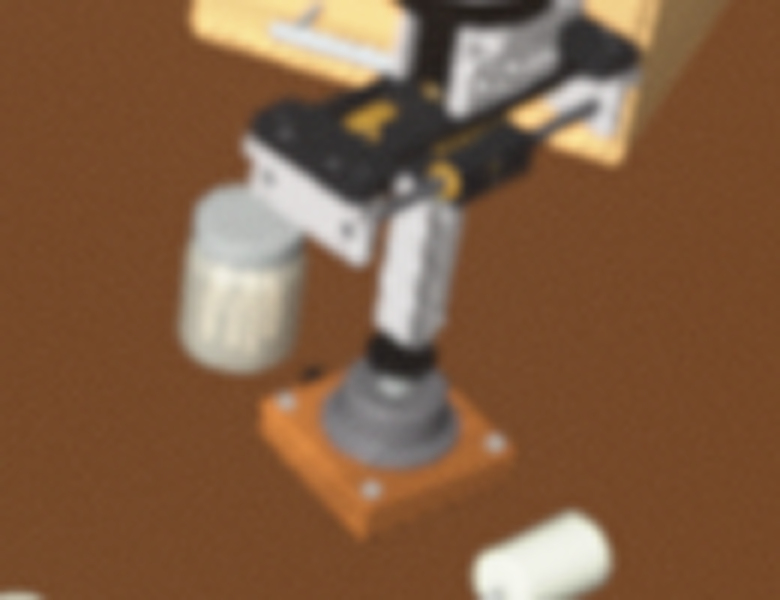

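The tips visibly sit just above or at the cap, with the cap still up and no force, though the TCP reports z=50. The real tips therefore seem to be about 20 mm higher than reported. I'll descend carefully on contact to measure that offset.

Run:
```python
from h import *
p=arm.get_state()["ee_pos"]
h=arm.servo_line([531,-240,20],rate=20,contact_N=1.5)
st=arm.get_state(); print(h,st["t"],st["ee_pos"],st["ft_force"])
im=arm.capture("side"); cv2.imwrite("pics/s4.png",cv2.resize(cv2.cvtColor(im,cv2.COLOR_RGB2BGR)[80:180,270:400],None,fx=6,fy=6,interpolation=cv2.INTER_CUBIC))
```

```text
True 10.5417 [ 530.95889325 -239.92837257   42.16177287] [ 0.91283168 -0.43720695  1.85185887]
```

View pics/s4.png

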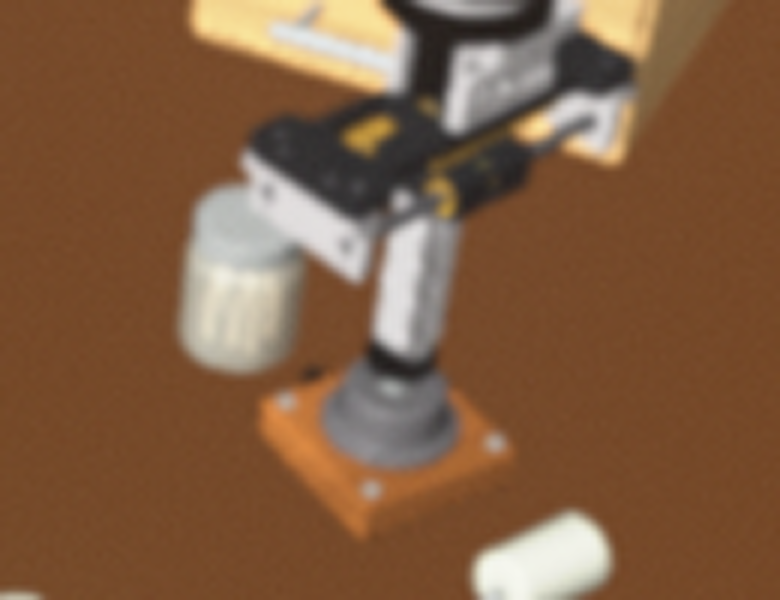

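Run:
```python
from h import *
h=arm.servo_line([531,-240,22],rate=15,contact_N=12)
st=arm.get_state(); print(h,st["t"],st["ee_pos"],st["ft_force"])
arm.pause(0.3)
st=arm.get_state(); print(st["ee_pos"],st["ft_force"])
im=arm.capture("side"); cv2.imwrite("pics/s5.png",cv2.resize(cv2.cvtColor(im,cv2.COLOR_RGB2BGR)[80:180,270:400],None,fx=6,fy=6,interpolation=cv2.INTER_CUBIC))
```

```text
True 11.4083 [ 531.07852549 -239.95481814   31.44407921] [-2.71684733  1.39855421 14.7733449 ]
[ 531.09142499 -239.99574943   31.4653712 ] [-3.24848144  1.90814008 13.83569299]
```

View pics/s5.png

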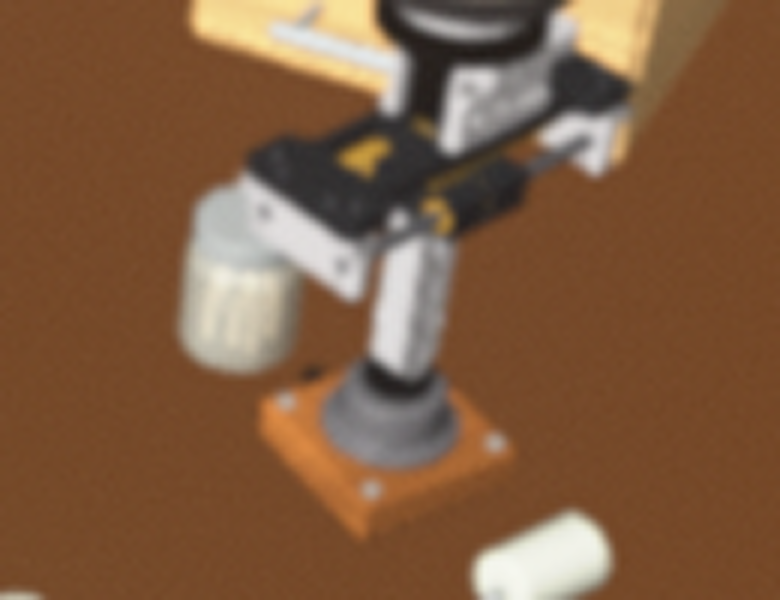

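The plunger bottomed at reported z=31.5 with about 14 N, against its 6 N spring. That is 12 mm below first touch, so the true tips are about 25.5 mm above the reported TCP. Next I'll release it and go above the knob.

Run:
```python
from h import *
arm.servo_line([531,-240,200],rate=150)
p=np.load("port.npy"); c,s=np.cos(p[2]),np.sin(p[2])
d=np.degrees(p[2]); K=np.array([p[0]+36*c,p[1]+36*s])
arm.move_to([*K,180],down(d))
arm.open()
arm.pause(.2)
st=arm.get_state(); im=arm.capture("wrist")
print(st["t"],st["ee_pos"],st["qpos"].round(2),st["finger_gap"],K,d)
E=wristE(st["ee_pos"],st["tcp_rot"]); E2=E.copy();E2[2,3]+=25.5
P=[[*K,56.5],[p[0],p[1],20]]
print(proj("wrist",P,E),proj("wrist",P,E2))
cv2.imwrite("pics/w6.png",cv2.cvtColor(im,cv2.COLOR_RGB2BGR))
im=arm.capture("scene"); cv2.imwrite("pics/s6.png",cv2.cvtColor(im,cv2.COLOR_RGB2BGR))
```

```text
16.3417 [500.21429182 211.55354658 179.99335717] [-1.02  0.23  0.59  1.93 -0.15  1.02  1.54] 93.90979233597409 [500.2269552 211.5519519] 109.00313290081435
[[251.29381376 178.43912283]
 [218.40799013 171.64454346]] [[251.34276995 173.57626258]
 [220.50855737 167.64217908]]
```

View pics/w6.png

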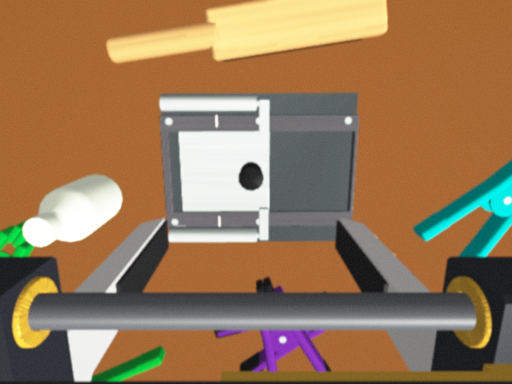

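View pics/s6.png

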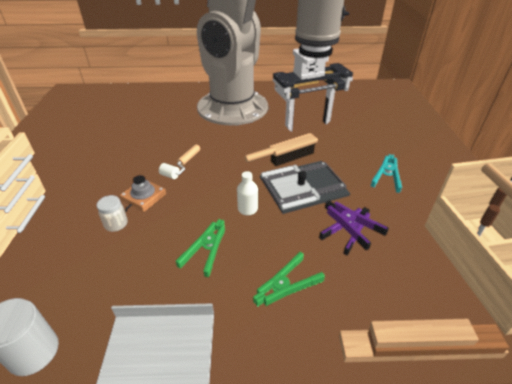

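The wrist view shows the port square to the gripper. The knob is at (251,174), where the offset-corrected model predicts it, and the fingers straddle it at columns 168 and 337. Now I'll descend, pinch and check.

Run:
```python
from h import *
p=np.load("port.npy"); c,s=np.cos(p[2]),np.sin(p[2]); K=np.array([p[0]+36*c,p[1]+36*s])
arm.servo_line([*K,40],rate=120)
h=arm.servo_line([*K,1.5],rate=40,contact_N=6)
st=arm.get_state(); print(h,st["ee_pos"],st["ft_force"])
arm.close_gripper(20)
arm.pause(.2)
st=arm.get_state(); print(st["t"],st["ee_pos"],st["ft_force"],st["finger_gap"])
for n in("side","scene","wrist"):
    im=arm.capture(n)
    im=cv2.cvtColor(im,cv2.COLOR_RGB2BGR)
    if n=="side": im=cv2.resize(im[200:330,200:360],None,fx=4,fy=4,interpolation=cv2.INTER_CUBIC)
    cv2.imwrite(f"pics/{n}7.png",im)
```

```text
False [500.39925839 211.60226579   1.70259644] [-0.46396277  0.2997423   0.43892351]
20.1417 [500.2914974  211.32270934   1.48840195] [ 1.65658111 -3.29524973 -0.19621493] 24.467794692298
```

View pics/side7.png

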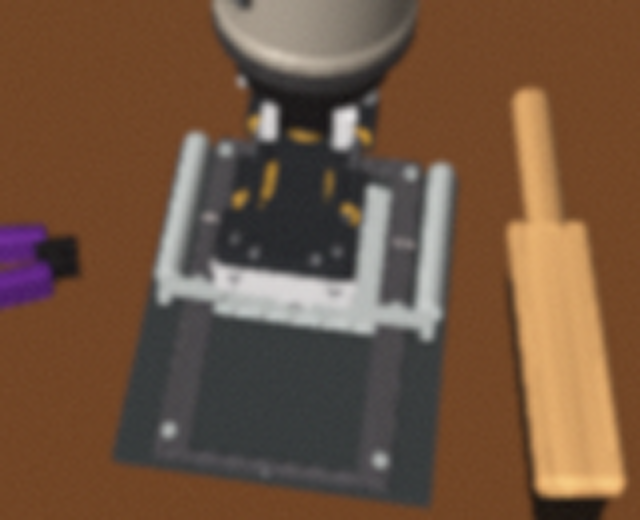

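View pics/wrist7.png

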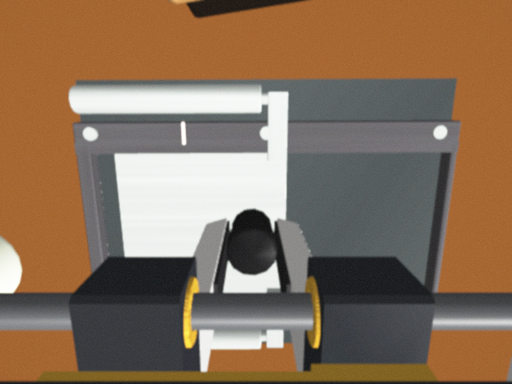

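The knob is pinched, with a gap of 24.5 mm matching its diameter and about 3.7 N along the travel axis. In the wrist view the gate's leading edge is at column ~117 and the half mark at 184. Next I'll slide it slowly by 41 mm and check the edge against the marks.

Run:
```python
from h import *
p=np.load("port.npy"); c,s=np.cos(p[2]),np.sin(p[2]); u=np.array([c,s]); K=p[:2]+36*u
arm.servo_line([*(K+41*u),1.5],rate=30)
arm.pause(.3)
F=[];
for _ in range(8):
    st=arm.get_state(); F.append(st["ft_force"]); arm.pause(.02)
F=np.mean(F,0); print(st["t"],st["ee_pos"],F,F[:2]@u,st["finger_gap"],(st["ee_pos"][:2]-p[:2])@u-36)
for n in("side","wrist"):
    im=arm.capture(n)
    im=cv2.cvtColor(im,cv2.COLOR_RGB2BGR)
    cv2.imwrite(f"pics/{n}8f.png",im)
    if n=="side": im=cv2.resize(im[200:330,200:360],None,fx=4,fy=4,interpolation=cv2.INTER_CUBIC)
    else: im=cv2.resize(im[60:300,20:420],None,fx=2,fy=2,interpolation=cv2.INTER_CUBIC)
    cv2.imwrite(f"pics/{n}8.png",im)
```

```text
22.225 [486.91042622 249.53771382   1.46070634] [ 2.40362879 -9.24727152  1.2267816 ] -9.525971625759405 25.07967834601083 40.251693455696426
```

View pics/side8.png

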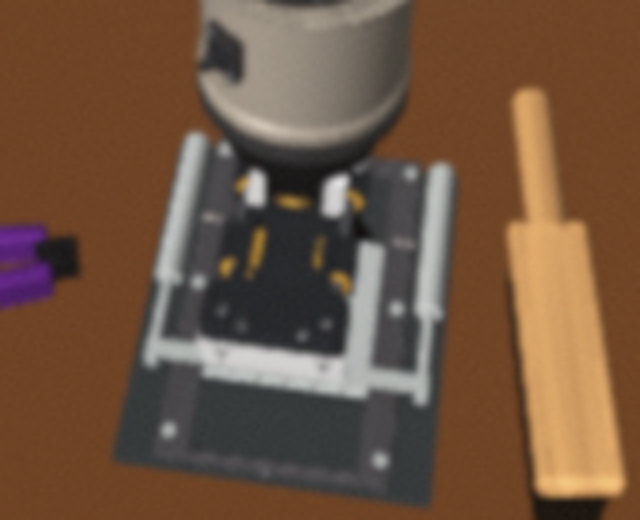

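View pics/wrist8.png

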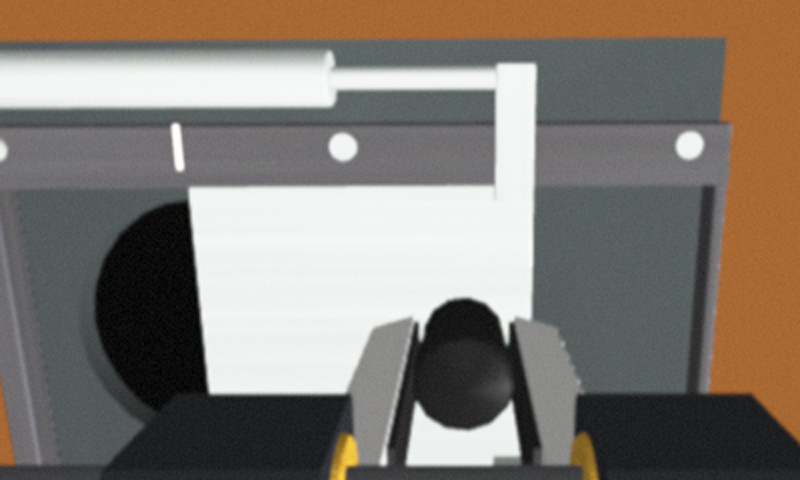

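The wrist picture shows the gate edge at crop (190,190). The half mark, extended and corrected for height, is at about 191, so travel is about 41–42 mm. Pose (40.3 mm) and spring force (9.5 N, about 39 mm) agree within tolerance. I'll do a last check of plunger and drift, then hand in.

Run:
```python
from h import *
p=np.load("port.npy"); u=np.array([np.cos(p[2]),np.sin(p[2])])
arm.servo_line([*(p[:2]+(36+42)*u),1.5],rate=10)
arm.pause(.8)
st=arm.get_state(); print(st["t"],st["ee_pos"],st["ft_force"],st["ft_force"][:2]@u,st["finger_gap"],(st["ee_pos"][:2]-p[:2])@u-36)
im=cv2.cvtColor(arm.capture("scene"),cv2.COLOR_RGB2BGR); w=cv2.cvtColor(arm.capture("wrist"),cv2.COLOR_RGB2BGR)
a=cv2.imread("pics/scene0.png")
f=lambda i:cv2.resize(i[140:260,80:400],(800,300))
cv2.imwrite("pics/fin.png",np.vstack([f(a),f(im)]))
cv2.imwrite("pics/finw.png",cv2.resize(w[60:300,20:420],None,fx=2,fy=2))
```

```text
23.3917 [486.60306239 250.45428611   1.46217974] [ 2.74300437 -9.14627385  2.51234612] -9.540985677634264 24.786222235367507 41.21839702772431
```

View pics/fin.png

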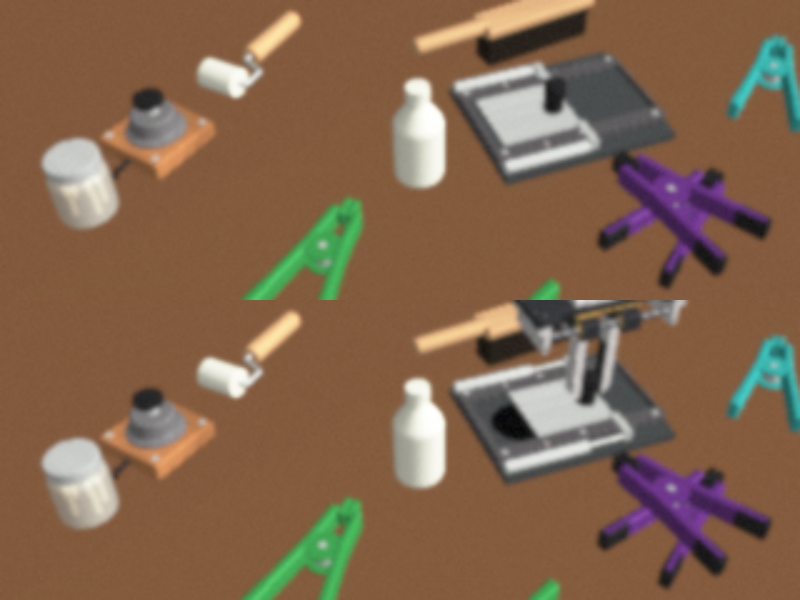

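View pics/finw.png

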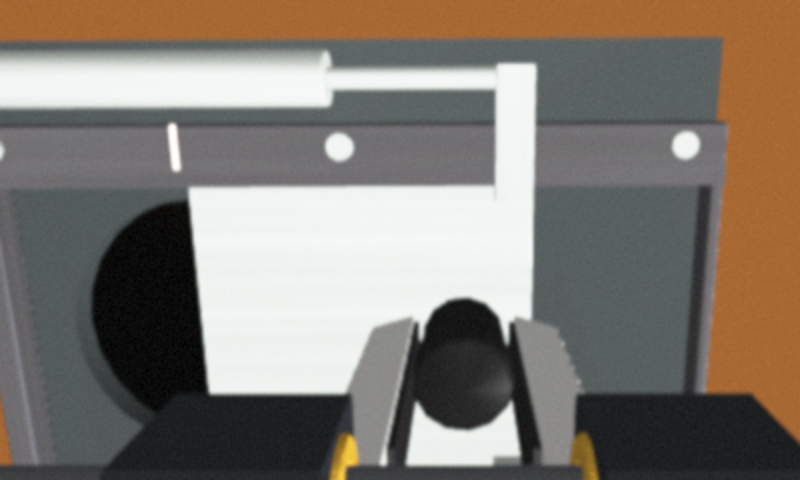

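Comparing before and after, every loose thing lies where it did and the plunger is back up at (148,397). The gate edge crosses the middle of the round opening, in line with the half marks. Handing in.

```bash
python3 -c "
from bench import arm
print(arm.finish_job())"
```

```text
the job is handed in; nothing more can be done
None
```

I pressed the air-switch plunger fully down with the gate shut and let it come back up. Then I pinched the gate knob, slid the gate to half travel, and handed in with the arm still holding it there.

- **Plunger:** it bottomed about 12 mm below where the fingers would first have met it, with about 14 N against its 6 N spring. The last scene picture shows it back up.
- **Gate:** the arm's position puts the travel at 41.2 mm, and the gate edge against the half marks gives about 42–43 mm. The holding force of 9.5 N suggests about 39 mm. All three are within the 6 mm tolerance, and the arm's commanded travel never went beyond 42 mm, far short of the 63 mm limit.
- **Loose things:** the scene picture shows no visible movement of any of them.
- **Disagreement found:** the real fingertips were about 25 mm higher than the reported tool position. My first press stopped at a reported 50 mm without touching the plunger. I measured the offset on the plunger cap and corrected for it in the rest of the job.

The job took about 23.5 s of the 51 s allowed, and no verdict was reported.

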